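# Lift a circuit card out with self-closing tweezers

### The job

Squeeze the self-closing tweezers open by their grip pads, slip the jaws around the free end of the taller circuit card in the rack, and let go so that the tweezers grip the card by themselves. Then take the tweezers by their solid tail block, lift the card out of the rack and set tweezers and card down gently on the round inspection plate, tweezers lying flat with their jaws still holding the upright card, the whole card over the plate. Never touch the card with the gripper, and leave the short card and the other things on the bench alone.

Things in the scene. Friction and masses are not known exactly. Their poses are not given: they have to be found in the camera images.
- tweezers: Self-closing cross-lock tweezers, steel with grey grips, 185 mm long, 160 g, lying on the bench on a keel strip (x -50 to 40 mm, 16 mm wide, 3 mm thick). Origin: underside, midway between the grip pads; x forward to the jaws, y to the left pad, z up. Two arms pivot in the tail at x = -60 mm and cross at about x = 32 mm: pushing the pads together opens the jaws, let go they spring shut
- leg_left: Steel arm with the left (+y) grip pad and, past the crossing, the right-hand (-y) jaw. Origin on its pivot in the tail (tweezers x = -60 mm, underside); its x axis lies along the tweezers' x when shut and turns towards -y by up to 0.1 rad when squeezed. Jaw: 45 mm long (tweezers x 45 to 90 mm), 6 mm thick, z 4 to 28 mm, inner face about 0.5 mm from the middle plane when shut
- leg_right: The mirror image: right (-y) grip pad and left-hand (+y) jaw, turning towards +y when squeezed
- tail_grip (a point): middle of the solid grey ribbed tail block (tweezers x -95 to -50 mm, 24 mm wide in y, 28 mm high from the underside), 72.5 mm behind the tweezers' origin, 20 mm above the underside; holding the tweezers here does not open the jaws
- handle_grip (a point): midway between the two grip pads, 20 mm above the tweezers' underside: the place to squeeze. Pads: tweezers x -20 to 20 mm, z 3 to 31 mm, 42 mm over their outer faces when shut. Squeezed to 30 mm (the stop) the jaws are 31 mm apart at the tips and 22 mm at their root; at 31 mm nearly so. The squeeze takes 15 N on each pad to begin, 22 N at the stop
- jaw_tip (a point): on the tweezers' middle plane at the very end of the jaws (90 mm ahead of the origin), 16 mm above the underside. Shut, the jaws bite a 5 mm card with about 7 N, their inner faces then parallel
- card: The taller green circuit card, on edge in one of the rack's two slots: 100 mm long (x), 5 mm thick (y), 75 mm high (z), about 70 g. Origin at the middle of its lower edge, 4 mm above the bench. Its -x end (x = -50 mm) is free, sticking out 38 mm from the slot walls and 32 mm from the rack's base towards the robot: there the jaws go, level along the card's +x, one each side, 15 to 30 mm on
- card_near (a point): middle of the thickness of the tall card at its free end (card x = -50 mm), 16 mm above its lower edge
- card_far (a point): the same at its other end (card x = 50 mm)
- short_card: The other green circuit card, same length and thickness but only 48 mm high, in the other slot; to be left alone
- rack: Black plastic card rack, fixed to the bench. Origin at bench level under the middle of where the cards stand, x along the cards. Base plate x -18 to 52 mm, 110 mm wide, 4 mm thick; two slots at y = +-30 mm along x, each between two walls (x -12 to 48 mm, 4 mm thick, top 30 mm above the bench, 7 mm apart), so a card must be raised 26 mm to come free. Either card may be in either slot
- plate: Round grey-green inspection plate, fixed, 320 mm across and 15 mm high, flat top. Origin at the centre of its underside. Large enough for the card and most of the tweezers; the tail may stick out over the edge as long as the tool lies flat
- flux_bottle: white plastic bottle with a black cap, 44 mm across, 95 mm high, standing; origin at the centre of its underside; a bystander
- solder_reel: grey reel, 60 mm across, 40 mm high, standing on its flange; origin at the centre of its underside; a bystander
- driver: screwdriver, 160 mm long with a black handle, lying; a bystander
Not all that is in view belongs to the job. Of the things like the tweezers, leave any that is purple; of the rest the smaller one is meant. Of the things shaped like the rack, the black one is meant.

How it is judged:
On the way, in this order (a step that is already met when the one before it is completed fails the run):
1. the tweezers, let go by the gripper, bite the tall card on both sides while it stands in the rack (contact force between each of leg_left, leg_right and card above 1 N and contact force between the fingers and tweezers below 0.3 N and z of card in the frame of rack below 0.015 m), for 0.2 s.
2. the tall card is lifted clear of the rack in the jaws (contact force between each of leg_left, leg_right and card above 1 N and z of card in the frame of rack above 0.034 m), for 0.2 s.
At the end, for the whole second after the job is handed in: The tweezers lie flat on the round plate (underside within 6 mm of its top, tilted under 0.1 rad), both jaws bite the tall card (over 1 N each), the card is upright within 0.2 rad with both its ends over the plate (within 162 mm of its centre), and everything is at rest and let go (contact force between each of leg_left, leg_right and card above 1 N and horizontal distance between each of card_near, card_far and plate below 0.162 m and z of tweezers in the frame of plate between 0.011 and 0.021 m and angle between tweezers's own z axis and vertical below 0.1 rad and angle between card's own z axis and vertical below 0.2 rad and contact force between tweezers and plate above 0.3 N and linear speed of each of tweezers, card below 0.01 m/s and contact force between card and rack below 0.1 N); the robot touches nothing.
It fails at once if the gripper or arm touches the tall card (contact force between any of the fingers, the arm and card above 0.5 N).
It fails at once if the tweezers or card are slammed down on the plate (contact force between any of tweezers, card and plate above 70 N).
It fails at once if the short card is disturbed (distance of short_card from where it was at the start of the episode above 0.01 m).
It fails at once if a bystander is disturbed (distance of any of flux_bottle, solder_reel, driver from where it was at the start of the episode above 0.02 m).
It also fails if it takes over 64 s, if anything falls off the work surface, if the arm or the gripper's body presses on something with over 40 N, if the wrist force passes 120 N, or if a joint passes its speed limit or range.

### The arm

A 6-joint arm with a two-finger parallel gripper is mounted at the origin on the work surface. World frame = base frame: x ahead of the robot, y to its left, z up, the work surface at z = 0. Lengths are in m, angles in rad, forces in N, time in s.
With the tool pointing down it reaches from about 0.25 to 0.775 m from the base axis. Payload 4 kg.
Tool frame: the origin (TCP) lies on the centre line of the jaws, within the pads' length; the fingertips stand 25 mm ahead of it and the grasp point (between the pads) lies 6 mm ahead of it; z points along the fingers, y is the line along which they close (so a half turn about z gives the same grasp; the last joint's range is limited). The gripper opens to 94 mm and grips with 3 to 60 N. Pads are 16 mm wide; open, the fingers measure 119 mm over their backs; the gripper's body (75 mm by 177 mm) begins 78 mm behind the grasp point.
Start: joints at [-0.103, 0.087, 1.371, -0, 1.684, -0.103], TCP at [0.55, -0, 0.231] pointing down, gripper open.
Joint ranges: [-3.1, 3.1], [-0.76, 2.03], [0.27, 2.55], [-1.08, 4.22], [0.17, 2.65], [-2.57, 2.57]. Speed limits (rad/s): [2.79, 2.79, 3.14, 3.14, 3.14, 3.14].

### API

Orientations are given as a rotation vector (axis times angle).
In Python, from rig import observe, snapshot, sign_off gives the robot as it stands. The module is installed in compiled form; this text tells all that it offers.
- The arm moves only by the shell command python3 -m creep 'ROWS' [FORCE]. ROWS is JSON, a list of rows, each a list of 3 entries, a list of its own where there are three numbers: the turn, a rotation vector about the tool's x, y, z in units of 6 degrees (1.0 is 6 degrees), then the shift along the tool's x, y, z in units of 25 mm (1.0 is 25 mm), then the gripper's target within -1 to 1 (fully open at 1, half-way at 0, shut at -1). In form: [[[ax, ay, az], [tx, ty, tz], gripper], ...]. A call has 1 to 12 rows; each row is the pose to reach, as a shift and turn from the pose commanded when the call began, along the tool's axes at that moment; what a row does not reach only later rows make up. A row lasts 1/12 s, in which the tool goes at most 41.7 mm and 7.16 degrees, less where a joint would pass 70% of its speed; a pose out of reach is approached as far as the arm can. A call with a gripper value outside its range is refused whole. The fingers move at their own pace and stop on an object; FORCE is the grip in N (left out, the last holds). Time passes only in rows, so rows that repeat a pose let the fingers close. It gives the time, the measured TCP pose, the force, the opening and the grip force at its end, in the units of the state.
- observe(): the state, without advancing time (a new reading comes with each control period).
- snapshot(name): name is "scene" or "side" or "wrist"; returns a dict with "img" (420x560x3 uint8, red, green, blue), "fov_y" (degrees; the focal length in pixels is half the picture's height over the tangent of half this angle, whatever the lens; pixels are square), "cx", "cy" (the principal point, pixels), "extrinsics" (4x4, takes a point from camera to world coordinates); the wrist camera has in their place "hand_eye" (4x4, takes a point from camera to tool coordinates, whose origin is the TCP and whose axes are the flange's). Camera axes: x right, y up, looking along -z (the intrinsics and any distortion apply to the point x, -y, -z); pixel columns grow to the right and rows downward; lengths in m; the calibration is good to about 2 mm. A picture is of the moment at which its call begins: read the wrist's pose just before it. There is no depth.
- sign_off(): hands the job in; it is judged then, once.
The state is a dict: "clock": time; "q": joint angles; "dq": joint speeds; "tau": joint torques, N m; "tcp_pos": TCP position; "eef_rot": TCP orientation; "force": force on the tool from outside, world axes, zero at the start; "ft_torque": the same for the moment, N m; "gripper_width": finger opening in m; "finger_force": force on a finger pad.
Only numpy, scipy, OpenCV 4.12 (cv2) and the standard library are available. Lean on these libraries where they do the work, as an engineer would, in place of code of your own. Each camera call takes 0.05 s, during which the arm holds its last target. There are 200 camera calls.

## Working session

There is one attempt and no reset: what is moved stays moved. The work goes in short steps, Python scripts to look and compute and a shell command to move; the robot and the scene stay as the last step left them, time stands still between calls to the robot, and variables do not carry over. Pictures are saved under pics/ and viewed, at most 15 in all, crops included, and the job is handed in when it is done.

```bash
mkdir -p pics
cat > h.py <<'E'
import numpy as np, cv2
from rig import observe, snapshot
from scipy.spatial.transform import Rotation as R
def shot(n,f):
    o=observe(); s=snapshot(n)
    if 'hand_eye' in s:
        T=np.eye(4);T[:3,:3]=R.from_rotvec(o['eef_rot']).as_matrix();T[:3,3]=o['tcp_pos'];s['E']=T@np.array(s['hand_eye'])
    else: s['E']=np.array(s['extrinsics'])
    s['f']=210/np.tan(np.radians(s['fov_y'])/2)
    cv2.imwrite(f'pics/{f}.png',s['img'][:,:,::-1]); np.save(f'pics/{f}.npy',s,allow_pickle=True); return s
def load(f): return np.load(f'pics/{f}.npy',allow_pickle=True).item()
def ray(s,u,v):
    d=np.array([(u-s['cx'])/s['f'],-(v-s['cy'])/s['f'],-1]); return s['E'][:3,3],s['E'][:3,:3]@d
def onz(s,u,v,z):
    o,d=ray(s,u,v); return o+d*(z-o[2])/d[2]
def proj(s,p):
    c=np.linalg.inv(s['E'])@np.append(p,1); return s['cx']-s['f']*c[0]/c[2], s['cy']+s['f']*c[1]/c[2]
E
python3 - <<'E'
from h import *
for n in('scene','side','wrist'):
    s=shot(n,n+'0'); print(n,{k:v for k,v in s.items() if k not in('img','E')},s['E'][:3,3].round(3))
print(observe())
E
```

```text
scene {'fov_y': 54.15016715278696, 'cx': 271.8294596353926, 'cy': 213.59064028577134, 'extrinsics': array([[-0.23722507, -0.61379003,  0.75298477,  1.26453302],
       [ 0.97123898, -0.16618612,  0.17051986,  0.13187955],
       [ 0.02047223,  0.77177975,  0.63556031,  0.71429332],
       [ 0.        ,  0.        ,  0.        ,  1.        ]]), 'f': np.float64(410.8164252094617)} [1.265 0.132 0.714]
side {'fov_y': 54.540524428741406, 'cx': 272.9258035946098, 'cy': 212.6176436049853, 'extrinsics': array([[ 0.98134222,  0.09734947, -0.16580269,  0.30454722],
       [-0.19094335,  0.59454327, -0.7810627 , -0.92422259],
       [ 0.02254084,  0.79814872,  0.60203865,  0.73122221],
       [ 0.        ,  0.        ,  0.        ,  1.        ]]), 'f': np.float64(407.3862034151707)} [ 0.305 -0.924  0.731]
wrist {'fov_y': 70.09013988394909, 'cx': 278.5868490655343, 'cy': 205.52627602774243, 'hand_eye': array([[-2.50258999e-04,  9.59481990e-01,  2.81769849e-01,
         8.18293842e-02],
       [ 9.99999615e-01,  3.29558417e-06,  8.76945671e-04,
        -2.84457845e-04],
       [ 8.40484981e-04,  
[... 181 characters left out ...]
 [0.55  0.082 0.384]
{'clock': 0.15, 'q': array([-1.03106170e-01,  8.78204042e-02,  1.37189082e+00, -2.20053509e-06,
        1.68360424e+00, -1.03104038e-01]), 'dq': array([ 0.00034533,  0.00021338, -0.0049728 ,  0.00046551,  0.00045016,
       -0.00070112]), 'tau': array([ 1.24418581e-03, -3.40636396e+01, -3.02795255e+01,  7.18983379e-02,
        3.04441026e-02, -1.11468453e-04]), 'tcp_pos': array([5.49624405e-01, 3.01356248e-05, 2.29562051e-01]), 'eef_rot': array([-2.22049927e+00, -2.22049399e+00,  1.70839303e-03]), 'force': array([ 0.23701387, -0.25809774, -0.49401414]), 'ft_torque': array([ 0.00321027, -0.0295745 , -0.00278676]), 'finger_force': 0.0, 'gripper_width': 0.09429240580562202}
```

View images.

View pics/scene0.png

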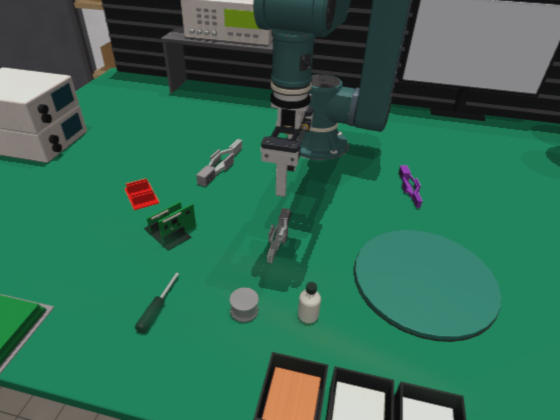

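View pics/side0.png

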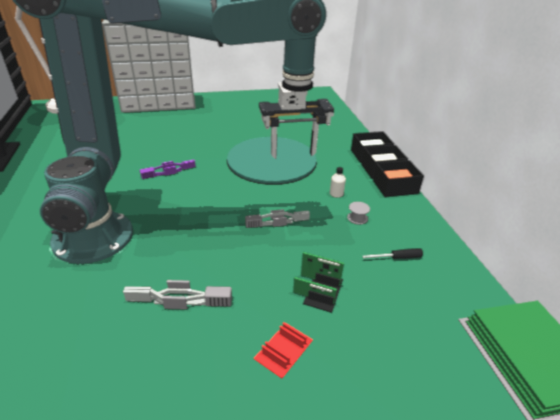

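The scene picture shows grey tweezers near (280,235) and (220,160), purple ones at (411,185), the black rack with both cards at (172,228), a red one at (141,193), the plate at (427,280), bottle (310,303), reel (244,303) and driver (158,300). In the side picture the two grey tweezers are at (278,218) and (178,296), and the rack at (320,282).

Run:
```python
from h import *
sc=load('scene0');si=load('side0')
for n,s,ps in(('sc',sc,dict(A=[(269,254),(287,214)],B=[(204,178),(240,145)],plate=[(355,280),(498,280)],rack=[(148,228),(172,243),(194,232)])),('si',si,dict(A=[(247,222),(309,215)],B=[(125,295),(231,297)],rack=[(305,304),(333,309),(341,288)]))):
  for k,v in ps.items():
    z=.012 if k in'AB' else .015 if k=='plate' else 0.004
    P=[onz(s,*p,z) for p in v]; print(n,k,[p.round(3) for p in P],np.linalg.norm(P[0]-P[1]).round(3))
# plate by contour
hsv=cv2.cvtColor(sc['img'],cv2.COLOR_RGB2HSV); print('plate/bench hsv',hsv[280,430],hsv[240,340],hsv[350,200])
for n,s,b in(('sc',sc,(90,140,260,200)),('si',si,(320,280,240,250))):
  x,y=b[0],b[1]; im=s['img'][y:y+b[3]-0,x:x+b[2]]
  im=s['img'][120:270,120:310] if n=='sc' else s['img'][190:330,110:360]
  cv2.imwrite(f'pics/c{n}.png',cv2.resize(im[:,:,::-1],None,fx=3.2 if n=='si' else 4,fy=3.2 if n=='si' else 4,interpolation=cv2.INTER_CUBIC))
```

```text
sc A [array([ 0.583, -0.027,  0.012]), array([ 0.423, -0.017,  0.012])] 0.159
sc B [array([ 0.323, -0.292,  0.012]), array([ 0.108, -0.246,  0.012])] 0.22
sc plate [array([0.616, 0.181, 0.015]), array([0.532, 0.497, 0.015])] 0.327
sc rack [array([ 0.564, -0.354,  0.004]), array([ 0.6  , -0.271,  0.004]), array([ 0.547, -0.234,  0.004])] 0.09
si A [array([ 0.421, -0.023,  0.012]), array([ 0.604, -0.019,  0.012])] 0.183
si B [array([ 0.109, -0.244,  0.012]), array([ 0.346, -0.291,  0.012])] 0.242
si rack [array([ 0.511, -0.334,  0.004]), array([ 0.57 , -0.359,  0.004]), array([ 0.608, -0.301,  0.004])] 0.064
plate/bench hsv [ 83 145 132] [ 78 191 131] [ 78 191 131]
```

View pics/wrist0.png

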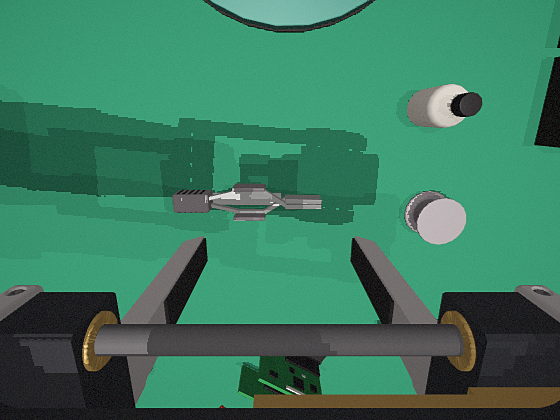

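View pics/csi.png

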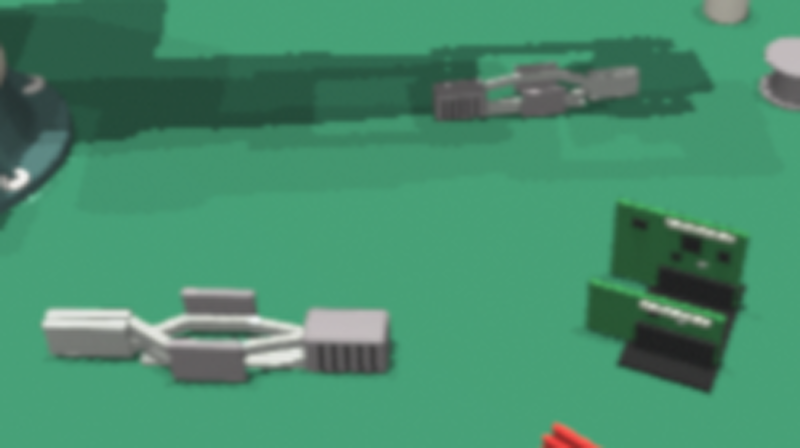

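The wrist picture shows the tweezers with tail at (192,200), pads at (249,187)/(249,217) and jaw tip at (322,202), pointing to +x. The side crop shows the tall card in the rack's +y slot, the short one in the other.

```bash
python3 -m creep '[[[0,0,0],[-2,0,0],1],[[0,0,0],[-4,0,0],1],[[0,0,0],[-6,0,0],1],[[0,0,0],[-8,0,0],1],[[0,0,0],[-10,0,0],1],[[0,0,0],[-10.8,0,0],1],[[0,0,0],[-10.8,0,0],1],[[0,0,0],[-10.8,0,0],1],[[0,0,0],[-10.8,0,0],1]]'
python3 - <<'E'
from h import *
s=shot('wrist','wrist1')
w=load('wrist0')
im=w['img'][150:250,140:350]; cv2.imwrite('pics/tw.png',cv2.resize(im[:,:,::-1],None,fx=3.8,fy=3.8,interpolation=cv2.INTER_CUBIC))
big=np.vstack([cv2.resize(im,(798,300),interpolation=cv2.INTER_CUBIC)[:, :],cv2.resize(s['img'][100:258,70:490],(798,300),interpolation=cv2.INTER_CUBIC)])
cv2.imwrite('pics/both.png',s['img'][:,:,::-1])
E
```

```text
clock: 0.9
tcp_pos: [0.5496, -0.2708, 0.2295]
eef_rot: [-2.223, -2.218, -0.0]
force: [0.1, -0.3, 0.6]
gripper_width: 0.0939
finger_force: 0.0
```

View pics/both.png

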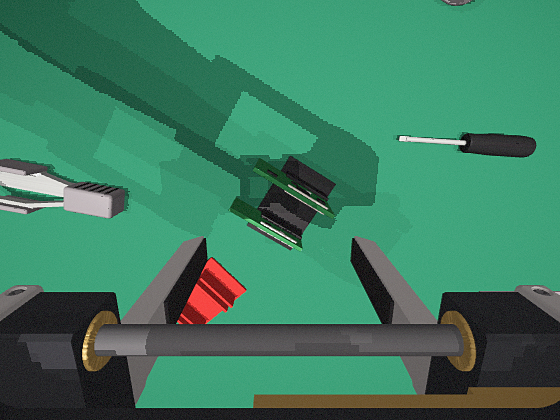

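View pics/tw.png

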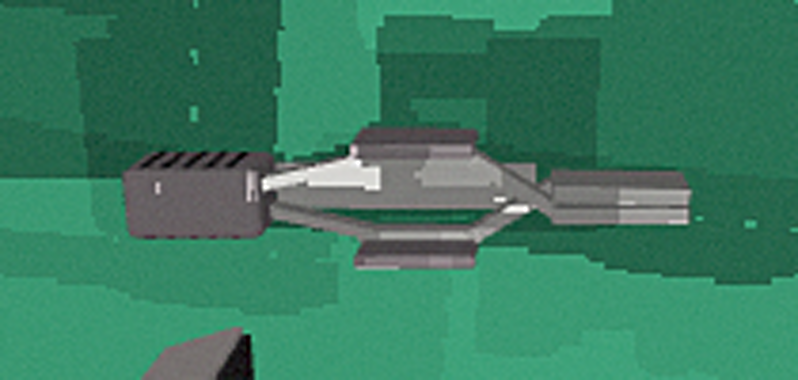

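The wrist picture from above the rack has the tall card between about (256,160) and (335,215), with the short one between (233,200) and (300,248), and the tall card's free end at the upper left. The tweezers crop gives the tail block top at crop (125..262,168..237) and the jaw seam ending at (689,206).

Run:
```python
from h import *
s=load('wrist1')
im=s['img'][140:260,220:350]; cv2.imwrite('pics/card.png',cv2.resize(im[:,:,::-1],None,fx=5,fy=5,interpolation=cv2.INTER_CUBIC))
w=load('wrist0')
f=lambda x,y,z:onz(w,140+x/3.8-.4,150+y/3.8-.4,z)
a=f(125,203,.028);b=f(689,206,.028);print('tail end',a,'tip',b,'len',np.linalg.norm(a-b),'yaw deg',np.degrees(np.arctan2(*(b-a)[1::-1])))
u=(b-a)/np.linalg.norm(b-a); print('origin', b-.09*u, a+.095*u)
for p in((416,130),(416,268)): print('pad outer',f(*p,.031))
for p in((355,130),(478,130)): print('pad ends',f(*p,.031))
for p in((415,266),): print('pad outer low z3',f(*p,.003))
```

```text
tail end [ 0.41736041 -0.01942311  0.028     ] tip [ 0.60089139 -0.02032907  0.028     ] len 0.18353321914491366 yaw deg -0.28282574839275226
origin [ 0.51089249 -0.01988481  0.028     ] [ 0.51235925 -0.01989205  0.028     ]
pad outer [0.5130873  0.00550965 0.031     ]
pad outer [ 0.51179573 -0.04067707  0.031     ]
pad ends [0.49376996 0.00550189 0.031     ]
pad ends [0.5327153  0.00551754 0.031     ]
pad outer low z3 [ 0.50846399 -0.04965318  0.003     ]
```

View pics/card.png

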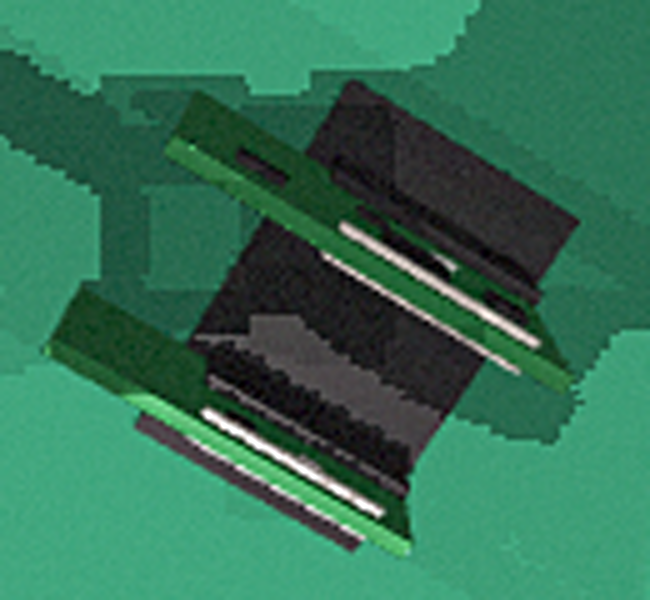

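Crop: the tall card's bright top edge runs from (173,145), its free end, to (567,383); the short card's from (47,350) to (408,548).

Run:
```python
from h import *
s=load('wrist1')
f=lambda x,y,z:onz(s,220+x/5-.4,140+y/5-.4,z)
for n,a,b,z in(('tall',(173,145),(567,383),.079),('short',(47,350),(408,548),.052)):
    a=f(*a,z);b=f(*b,z);d=b-a;print(n,a.round(4),b.round(4),np.linalg.norm(d).round(4),np.degrees(np.arctan2(d[1],d[0])).round(2))
    if n=='tall':
        for c in('scene0','side0'): 
            S=load(c); print(c,[np.round(proj(S,p),1) for p in(a,b)])
# rack base corner checks: wall/base
for p in((190,342),): print('base corner z4',f(*p,.004))
```

```text
tall [ 0.5239 -0.2388  0.079 ] [ 0.6071 -0.2903  0.079 ] 0.0978 -31.76
scene0 [array([192.7, 203.2]), array([158.8, 220.6])]
side0 [array([302.4, 251.4]), array([342.9, 262.2])]
short [ 0.4912 -0.291   0.052 ] [ 0.5758 -0.3411  0.052 ] 0.0984 -30.62
base corner z4 [ 0.52073708 -0.3035272   0.004     ]
```

Tweezers: origin about (0.5115, −0.020), yaw ≈ 0. Tall card: free end (0.524, −0.239), yaw ≈ −31.2°. Turn 90° and go above the pads.

```bash
python3 -m creep '[[[0,0,1],[1.5,-0.2,0],1],[[0,0,2],[3,-0.4,0],1],[[0,0,3],[4.5,-0.7,0],1],[[0,0,4],[6,-0.9,0],1],[[0,0,5],[7.5,-1.2,0],1],[[0,0,6],[9,-1.4,0],1],[[0,0,7],[10.03,-1.52,0],1],[[0,0,8],[10.03,-1.52,0],1],[[0,0,9],[10.03,-1.52,0],1],[[0,0,10],[10.03,-1.52,0],1],[[0,0,11],[10.03,-1.52,0],1],[[0,0,12],[10.03,-1.52,0],1]]' && python3 -m creep '[[[0,0,1],[0,0,1],1],[[0,0,2],[0,0,2],1],[[0,0,3],[0,0,3],1],[[0,0,3],[0,0,4],1],[[0,0,3],[0,0,4],1],[[0,0,3],[0,0,4],1],[[0,0,3],[0,0,4],1]]'
python3 - <<'E'
from h import *
s=shot('wrist','wrist2');o=observe();print(o['tcp_pos'],o['eef_rot'],o['q'])
print([np.round(proj(s,p),0) for p in((.6015,-.02,.028),(.4165,-.02,.028),(.5115,.001,.031),(.5115,-.041,.031))])
E
```

```text
clock: 1.95
tcp_pos: [0.5113, -0.017, 0.2308]
eef_rot: [-3.103, -0.489, -0.001]
force: [0.3, 0.4, -0.7]
gripper_width: 0.0938
finger_force: 0.0
clock: 2.53
tcp_pos: [0.5126, -0.0184, 0.1322]
eef_rot: [3.141, 0.003, 0.004]
force: [0.1, -0.3, 0.4]
gripper_width: 0.094
finger_force: 0.0
[ 0.51314701 -0.01869935  0.1328825 ] [3.14111471e+00 2.18740935e-03 6.32551165e-03] [-1.46956401e-01  4.35685166e-02  1.61200470e+00  1.27335630e-04
  1.48196644e+00  1.42243613e+00]
[array([280., 109.]), array([280., 304.]), array([256., 214.]), array([303., 214.])]
```

View pics/wrist2.png

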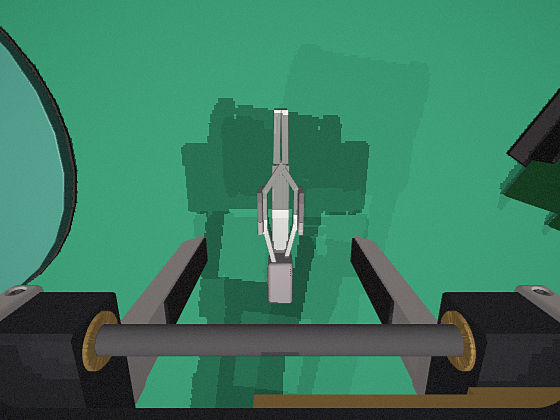

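The picture agrees with the predictions: jaw tip at (281,110), tail end at (280,303), pad tops at 257 and 304. Descend and squeeze.

```bash
python3 -m creep '[[[0,0,0],[0,0,0.8],1],[[0,0,0],[0,0.04,1.6],1],[[0,0,0],[0,0.04,2.4],1],[[0,0,0],[0,0.04,3.1],1],[[0,0,0],[0,0.04,3.7],1],[[0,0,0],[0,0.04,4.05],1],[[0,0,0],[0,0.04,4.05],1],[[0,0,0],[0,0.04,4.05],1]]' 35 && python3 -m creep '[[[0,0,0],[0,0,0],-1],[[0,0,0],[0,0,0],-1],[[0,0,0],[0,0,0],-1],[[0,0,0],[0,0,0],-1],[[0,0,0],[0,0,0],-1],[[0,0,0],[0,0,0],-1],[[0,0,0],[0,0,0],-1],[[0,0,0],[0,0,0],-1],[[0,0,0],[0,0,0],-1],[[0,0,0],[0,0,0],-1]]' 35
```

```text
clock: 3.25
tcp_pos: [0.5129, -0.0203, 0.0304]
eef_rot: [3.141, 0.0, 0.003]
force: [0.8, -0.2, 0.2]
gripper_width: 0.0938
finger_force: 0.0
clock: 4.08
tcp_pos: [0.5122, -0.0203, 0.0292]
eef_rot: [3.142, -0.0, 0.001]
force: [0.2, 0.9, 0.5]
gripper_width: 0.0315
finger_force: 23.2
```

```bash
python3 -m creep '[[[0,0,0],[0,0,-0.6],-1],[[0,0,0],[0,0,-1.4],-1],[[0,0,0.6],[-0.4,0.7,-2.2],-1],[[0,0,1.4],[-0.9,1.6,-2.8],-1],[[0,0,2.2],[-1.5,2.6,-3],-1],[[0,0,3],[-2.1,3.6,-3],-1],[[0,0,3.8],[-2.7,4.6,-3],-1],[[0,0,4.6],[-3.2,5.5,-3],-1],[[0,0,5.2],[-3.62,6.27,-3],-1],[[0,0,5.2],[-3.62,6.27,-3],-1],[[0,0,5.2],[-3.62,6.27,-3],-1],[[0,0,5.2],[-3.62,6.27,-3],-1]]'
python3 - <<'E'
from h import *
s=shot('wrist','wrist3');o=observe();print(o['tcp_pos'],o['eef_rot'],o['q'][5],o['gripper_width'],o['finger_force'])
print([np.round(proj(s,p),0) for p in((.5239,-.2388,.079),(.6095,-.2906,.079))])
E
```

```text
clock: 5.08
tcp_pos: [0.4215, -0.1765, 0.1039]
eef_rot: [-3.025, 0.844, 0.001]
force: [0.0, 0.4, -2.2]
gripper_width: 0.0302
finger_force: 34.8
[ 0.42169954 -0.17625001  0.10397405] [-3.02573161e+00  8.42656581e-01  6.29682663e-04] 1.593471774664709 0.029955008300048658 34.82067748904228
[array([278.,  45.]), array([ 278., -205.])]
```

View pics/wrist3.png

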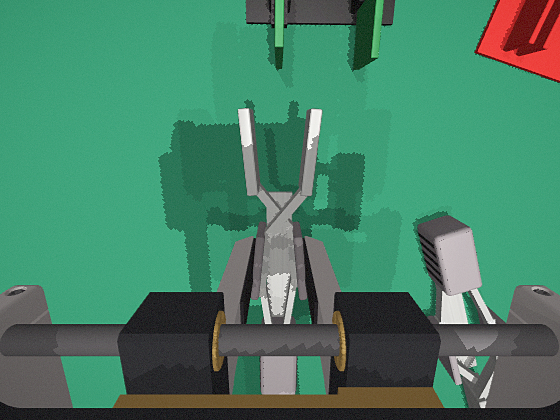

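The picture shows the open jaws at tips (244,110) and (316,110), and the card's free end at (279,47) as predicted, so they are in line. The larger tweezers' tail is at (450,255), to the right.

Run:
```python
from h import *
s=load('wrist3');im=s['img'].astype(int)
P=[]
for v in range(0,46,5):
    r=im[v,255:310]; g=r[:,1]-r[:,0]; idx=255+np.where((r[:,1]>110)&(r[:,0]>40)&(g>40))[0]; print(v,idx.min() if len(idx) else None,idx.max() if len(idx) else None, im[v,278:282].tolist())
o=observe();Rm=R.from_rotvec(o['eef_rot']).as_matrix();t=o['tcp_pos']
for p,z in(((415,240),.0),((440,213),.03),((480,290),.03)): print((Rm.T@(onz(s,*p,z)-t)).round(3))
d=Rm.T@(np.array([.5239,-.2388,.079])-t); print('card end tool',d, 'yaw tool x',np.degrees(np.arctan2(Rm[1,0],Rm[0,0])))
```

```text
0 275 283 [[102, 193, 127], [98, 190, 126], [98, 190, 126], [97, 190, 119]]
5 275 283 [[103, 192, 129], [99, 190, 124], [103, 194, 130], [99, 192, 126]]
10 275 283 [[106, 197, 132], [104, 192, 127], [100, 193, 127], [103, 194, 127]]
15 275 283 [[106, 195, 132], [104, 193, 127], [108, 196, 133], [101, 195, 131]]
20 275 283 [[102, 195, 132], [104, 195, 130], [101, 193, 128], [105, 197, 131]]
25 255 309 [[108, 197, 133], [106, 197, 133], [111, 199, 135], [107, 200, 138]]
30 255 309 [[99, 187, 126], [107, 192, 130], [101, 190, 128], [100, 190, 125]]
35 255 309 [[98, 187, 125], [99, 189, 125], [104, 189, 126], [102, 191, 127]]
40 255 309 [[107, 191, 130], [102, 191, 130], [107, 191, 129], [107, 192, 132]]
45 255 309 [[116, 202, 139], [117, 204, 142], [116, 203, 140], [116, 204, 140]]
[-0.027  0.128  0.104]
[0.009 0.13  0.074]
[-0.061  0.175  0.074]
card end tool [0.11983477 0.00073236 0.02490441] yaw tool x -31.124690298208865
```

Yaw and lateral fit are within 1 mm. Lower (2.96), then slide in 56 mm (2.24).

```bash
python3 -m creep '[[[0,0,0],[0,0,0.8],-1],[[0,0,0],[0,0,1.6],-1],[[0,0,0],[0,0,2.3],-1],[[0,0,0],[0,0,2.8],-1],[[0,0,0],[0,0,2.95],-1],[[0,0,0],[0,0,2.95],-1],[[0,0,0],[0,0,2.95],-1]]' && python3 -m creep '[[[0,0,0],[0.4,0,0],-1],[[0,0,0],[0.8,0,0],-1],[[0,0,0],[1.2,0,0],-1],[[0,0,0],[1.6,0,0],-1],[[0,0,0],[2,0,0],-1],[[0,0,0],[2.24,0,0],-1],[[0,0,0],[2.24,0,0],-1],[[0,0,0],[2.24,0,0],-1],[[0,0,0],[2.24,0,0],-1]]'
python3 - <<'E'
from h import *
s=shot('wrist','wrist4');o=observe();print(o['tcp_pos'],o['eef_rot'],o['force'],o['gripper_width'])
im=s['img'][60:300,180:400]
s2=shot('side','side4')['img'][220:340,230:380]
cv2.imwrite('pics/f4.png',np.hstack([cv2.resize(im,(440,480)),cv2.resize(s2,(350,480))])[:,:,::-1])
E
```

```text
clock: 5.72
tcp_pos: [0.4221, -0.1764, 0.0307]
eef_rot: [-3.027, 0.842, -0.001]
force: [0.1, 0.3, -0.5]
gripper_width: 0.03
finger_force: 34.8
clock: 6.47
tcp_pos: [0.469, -0.2058, 0.0302]
eef_rot: [-3.026, 0.845, 0.002]
force: [-0.2, -0.4, -1.8]
gripper_width: 0.03
finger_force: 34.8
[ 0.46896092 -0.20572284  0.03024235] [-3.02561836e+00  8.44708084e-01  1.27202096e-03] [ 0.21232568  0.06762973 -1.18555236] 0.029789429172478572
```

View pics/f4.png

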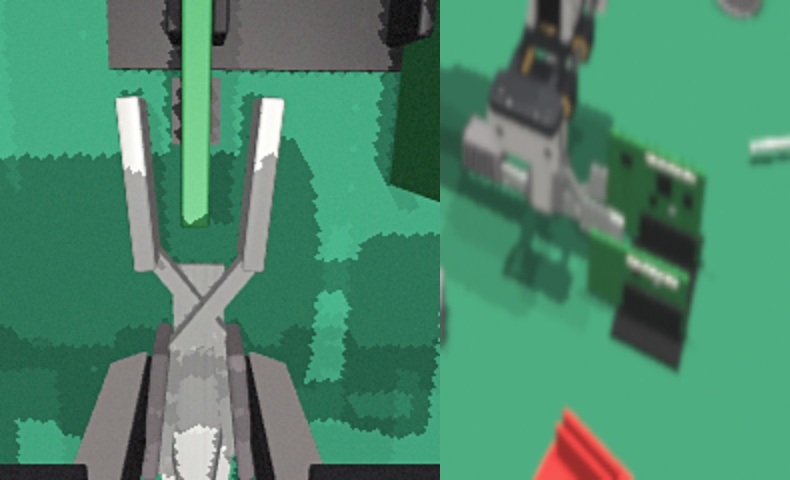

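Jaws are open around the card and centred (card at 196, jaws 128–270 in the crop), still short of the rack base. Release.

```bash
python3 -m creep '[[[0,0,0],[0,0,0],-0.3],[[0,0,0],[0,0,0],-0.2],[[0,0,0],[0,0,0],0],[[0,0,0],[0,0,0],0.3],[[0,0,0],[0,0,0],0.3],[[0,0,0],[0,0,0],0.3],[[0,0,0],[0,0,0],0.3],[[0,0,0],[0,0,0],0.3],[[0,0,0],[0,0,0],0.3],[[0,0,0],[0,0,0],0.3],[[0,0,0],[0,0,0],0.3],[[0,0,0],[0,0,0],0.3]]'
python3 -m creep '[[[0,0,0],[0,0,-0.6],0.3],[[0,0,0],[0,0,-1.4],0.3],[[0,0,0],[-0.9,0,-2.2],0.3],[[0,0,0],[-2,0,-2.4],0.3],[[0,0,0],[-2.9,0,-2.4],0.3],[[0,0,0],[-2.9,0,-2.4],0.3],[[0,0,0],[-2.9,0,-2.4],0.3],[[0,0,0],[-2.9,0,-2.4],0.3]]'
python3 - <<'E'
from h import *
s=shot('wrist','wrist5');o=observe();print(o['tcp_pos'],o['eef_rot'],o['force'],o['gripper_width'])
Rm=R.from_rotvec(o['eef_rot']).as_matrix();h=np.array([.4688,-.2059,0]);x=Rm[:,0]
print([np.round(proj(s,h+a*x+[0,0,z]),0) for a,z in((.09,.028),(-.05,.028),(.0,.031),(-.095,.028))])
cv2.imwrite('pics/f5.png',cv2.resize(s['img'][:300,130:430,::-1],(600,600)))
E
```

```text
clock: 7.57
tcp_pos: [0.4694, -0.206, 0.0305]
eef_rot: [-3.026, 0.845, -0.0]
force: [-0.4, -0.5, -1.6]
gripper_width: 0.0611
finger_force: 0.0
clock: 8.23
tcp_pos: [0.408, -0.1689, 0.0907]
eef_rot: [3.026, -0.845, 0.002]
force: [-0.3, -0.1, -0.0]
gripper_width: 0.0613
finger_force: 0.0
[ 0.40815478 -0.16897537  0.0905738 ] [ 3.02558384e+00 -8.44968480e-01  1.35212636e-03] [0.06487938 0.01548006 0.23183834] 0.061089425881995396
[array([278., -15.]), array([278., 202.]), array([278., 134.]), array([278., 257.])]
```

View pics/f5.png

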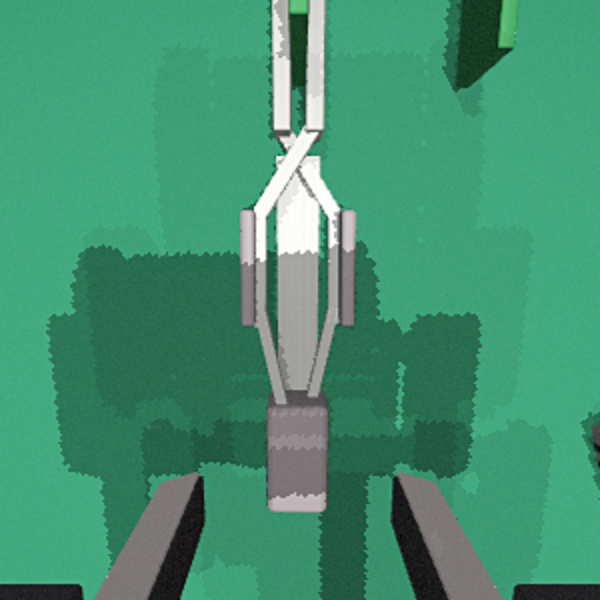

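The jaws have shut on the card (jaws parallel, card end face between them at crop (298,45)); the tail block lies at crop (268–327, 405–512), as predicted. Take the tail.

```bash
python3 -m creep '[[[0,0,0],[0,0,0.6],0.3],[[0,0,0],[0,0,1.2],0.3],[[0,0,0],[0,0,1.8],0.3],[[0,0,0],[0,0,2.3],0.3],[[0,0,0],[0,0,2.44],0.3],[[0,0,0],[0,0,2.44],0.3],[[0,0,0],[0,0,2.44],0.3]]' 60
python3 -m creep '[[[0,0,0],[0,0,0],-1],[[0,0,0],[0,0,0],-1],[[0,0,0],[0,0,0],-1],[[0,0,0],[0,0,0],-1],[[0,0,0],[0,0,0],-1],[[0,0,0],[0,0,0],-1],[[0,0,0],[0,0,0],-1],[[0,0,0],[0,0,0],-1],[[0,0,0],[0,0,0],-1],[[0,0,0],[0,0,0],-1]]' 60
python3 -m creep '[[[0,0,0],[0,0,-0.1],-1],[[0,0,0],[0,0,-0.3],-1],[[0,0,0],[0,0,-0.5],-1],[[0,0,0],[0,0,-0.7],-1],[[0,0,0],[0,0,-0.9],-1],[[0,0,0],[0,0,-1.2],-1],[[0,0,0],[0,0,-1.5],-1],[[0,0,0],[0,0,-1.8],-1],[[0,0,0],[0,0,-2.2],-1],[[0,0,0],[0,0,-2.6],-1],[[0,0,0],[0,0,-3],-1],[[0,0,0],[0,0,-3],-1]]'
python3 -m creep '[[[0,0,0],[0,0,0],-1],[[0,0,0],[0,0,0],-1],[[0,0,0],[0,0,0],-1]]'
python3 - <<'E'
from h import *
w=shot('wrist','wrist6')['img'];s2=shot('side','side6')['img'][180:330,220:400]
cv2.imwrite('pics/f6.png',np.hstack([cv2.resize(w[0:300,130:430],(370,480)),cv2.resize(s2,(430,480))])[:,:,::-1])
E
```

```text
clock: 8.87
tcp_pos: [0.408, -0.1689, 0.0296]
eef_rot: [-3.026, 0.845, -0.0]
force: [0.3, 0.4, 1.0]
gripper_width: 0.0606
finger_force: 0.0
clock: 9.7
tcp_pos: [0.4075, -0.1685, 0.0297]
eef_rot: [3.026, -0.845, 0.001]
force: [-0.3, 0.9, 2.2]
gripper_width: 0.0238
finger_force: 60.0
clock: 10.7
tcp_pos: [0.409, -0.1694, 0.1076]
eef_rot: [3.025, -0.844, 0.009]
force: [0.4, -0.5, -2.6]
gripper_width: 0.0238
finger_force: 60.0
clock: 10.95
tcp_pos: [0.4069, -0.1682, 0.1038]
eef_rot: [-3.026, 0.845, 0.002]
force: [0.8, 0.0, -3.1]
gripper_width: 0.0235
finger_force: 60.0
```

View pics/f6.png

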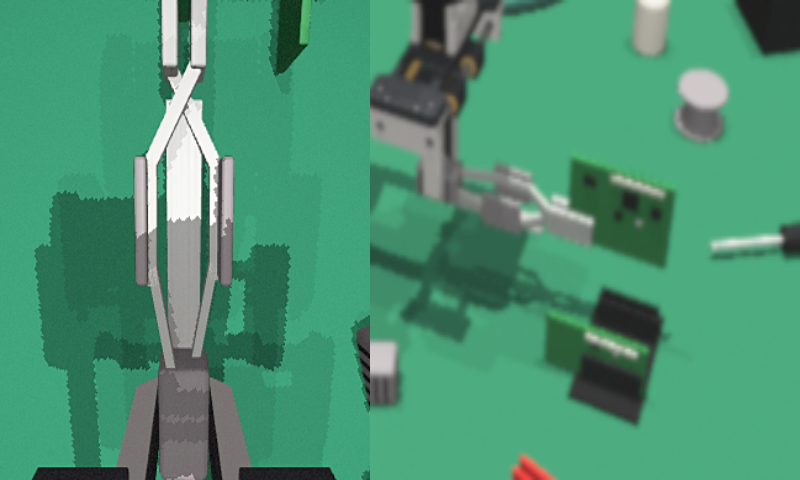

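Both views show the card lifted clear, level in the jaws, with the short card still in the rack (side crop (600,350)). Now the plate.

Run:
```python
from h import *
for n in('scene0','side0'):
    s=load(n);hsv=cv2.cvtColor(s['img'],cv2.COLOR_RGB2HSV).astype(int)
    x0,x1,y0,y1=(340,515,225,340) if n=='scene0' else (220,325,130,190)
    m=np.zeros(hsv.shape[:2],np.uint8); m[y0:y1,x0:x1]=((hsv[...,0]>80)&(hsv[...,1]<170)&(hsv[...,2]>90))[y0:y1,x0:x1]
    m=cv2.morphologyEx(m,cv2.MORPH_CLOSE,np.ones((7,7)));m=cv2.morphologyEx(m,cv2.MORPH_OPEN,np.ones((3,3)))
    c=max(cv2.findContours(m,0,1)[0],key=cv2.contourArea)[:,0]
    P=np.array([onz(s,u,v,.015)[:2] for u,v in c])
    print(n,cv2.minEnclosingCircle((P*1000).astype(np.float32)),cv2.fitEllipse((P*1000).astype(np.float32)))
o=observe();print(o['tcp_pos'],R.from_rotvec(o['eef_rot']).as_matrix().round(3).tolist())
```

```text
scene0 ((562.117431640625, 336.0549621582031), 159.40127563476562) ((562.4971313476562, 336.0596618652344), (315.0669250488281, 315.9299011230469), 0.03192681074142456)
side0 ((558.4755859375, 325.9616394042969), 159.27342224121094) ((557.5810546875, 324.7466735839844), (309.71044921875, 310.01513671875), 96.73301696777344)
[ 0.40694501 -0.16819228  0.10373246] [[0.855, -0.518, -0.001], [-0.518, -0.855, 0.001], [-0.002, 0.0, -1.0]]
```

```bash
python3 -m creep '[[[0,0,0],[0,0,-0.5],-1],[[0,0,0],[0,0,-1.2],-1],[[0,0,0],[0,0,-2],-1],[[0,0,-0.4],[-0.3,-0.6,-2.6],-1],[[0,0,-1],[-0.7,-1.6,-3],-1],[[0,0,-1.6],[-1.1,-2.6,-3],-1],[[0,0,-2.2],[-1.5,-3.5,-3],-1],[[0,0,-2.8],[-1.9,-4.5,-3],-1],[[0,0,-3.4],[-2.3,-5.4,-3],-1],[[0,0,-4],[-2.75,-6.4,-3],-1],[[0,0,-4.6],[-3.2,-7.4,-3],-1],[[0,0,-5.18],[-3.57,-8.28,-3],-1]]' 60
python3 -m creep '[[[0,0,-0.6],[0.15,-1,0],-1],[[0,0,-1.2],[0.3,-2,0],-1],[[0,0,-1.8],[0.45,-3,0],-1],[[0,0,-2.4],[0.6,-4.1,0],-1],[[0,0,-3],[0.7,-5.2,0],-1],[[0,0,-3.6],[0.85,-6.2,0],-1],[[0,0,-4.2],[1,-7.3,0],-1],[[0,0,-4.7],[1.1,-8.2,0],-1],[[0,0,-5],[1.2,-8.7,0],-1],[[0,0,-5.17],[1.24,-8.94,0],-1],[[0,0,-5.17],[1.24,-8.94,0],-1],[[0,0,-5.17],[1.24,-8.94,0],-1]]'
python3 -m creep '[[[0,0,0],[0,0,0],-1],[[0,0,0],[0,0,0],-1],[[0,0,0],[0,0,0],-1]]'
python3 - <<'E'
from h import *
o=observe();Rm=R.from_rotvec(o['eef_rot']).as_matrix();print(o['tcp_pos'],Rm.round(3).tolist())
s=shot('side','side7');c=shot('scene','scene7')
t=o['tcp_pos'];x=Rm[:,0];h=t+.0725*x; 
for S in(s,c): print('card top/bottom expected',[np.round(proj(S,h+a*x+[0,0,z-.0295-.0]),1) for a in(.064,.164) for z in(.079,.004)])
cv2.imwrite('pics/f7.png',np.hstack([cv2.resize(s['img'][60:210,200:360],(400,375)),cv2.resize(c['img'][140:320,320:510],(396,375))])[:,:,::-1])
E
```

```text
clock: 12.05
tcp_pos: [0.438, 0.0565, 0.179]
eef_rot: [-3.141, -0.003, 0.001]
force: [0.4, -0.2, -2.5]
gripper_width: 0.0238
finger_force: 60.0
clock: 13.05
tcp_pos: [0.4697, 0.2774, 0.1791]
eef_rot: [3.027, 0.835, -0.001]
force: [0.1, -0.4, -3.1]
gripper_width: 0.0235
finger_force: 60.0
clock: 13.3
tcp_pos: [0.4699, 0.2773, 0.1797]
eef_rot: [3.029, 0.834, 0.001]
force: [0.3, 0.1, -2.1]
gripper_width: 0.0236
finger_force: 60.0
[0.46988641 0.27734033 0.17972875] [[0.859, 0.512, 0.0], [0.512, -0.859, -0.0], [0.0, 0.0, -1.0]]
card top/bottom expected [array([280. ,  96.4]), array([279.2, 117.8]), array([301.4,  89.6]), array([300.1, 110.4])]
card top/bottom expected [array([461. , 210.6]), array([449.4, 239.5]), array([497.7, 245.8]), array([482.6, 275.2])]
```

View pics/f7.png

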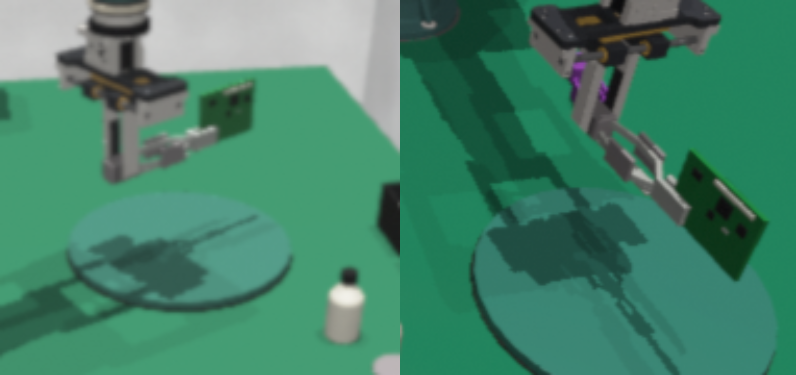

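The card hangs level, upright and as predicted over the plate (scene far corner at (496,246), expected (498,246)). Lower gently.

```bash
python3 -m creep '[[[0,0,0],[0,0,0.5],-1],[[0,0,0],[0,0,1.1],-1],[[0,0,0],[0,0,1.8],-1],[[0,0,0],[0,0,2.5],-1],[[0,0,0],[0,0,3.2],-1],[[0,0,0],[0,0,3.8],-1],[[0,0,0],[0,0,4.3],-1],[[0,0,0],[0,0,4.7],-1],[[0,0,0],[0,0,5],-1],[[0,0,0],[0,0,5.15],-1],[[0,0,0],[0,0,5.2],-1],[[0,0,0],[0,0,5.2],-1]]'
python3 -m creep '[[[0,0,0],[0,0,0],-1],[[0,0,0],[0,0,0.02],-1],[[0,0,0],[0,0,0.04],-1],[[0,0,0],[0,0,0.06],-1],[[0,0,0],[0,0,0.08],-1],[[0,0,0],[0,0,0.1],-1],[[0,0,0],[0,0,0.12],-1],[[0,0,0],[0,0,0.12],-1]]'
python3 -c "
from h import *
print(observe()['ft_torque'])"
```

```text
clock: 14.4
tcp_pos: [0.4701, 0.2784, 0.0497]
eef_rot: [-3.028, -0.837, -0.001]
force: [0.4, 0.1, -1.7]
gripper_width: 0.024
finger_force: 60.0
clock: 15.07
tcp_pos: [0.4697, 0.2782, 0.0464]
eef_rot: [3.028, 0.837, -0.0]
force: [-0.9, 0.3, -3.1]
gripper_width: 0.0236
finger_force: 60.0
[-0.11307041  0.21951036  0.01596124]
```

```bash
python3 -m creep '[[[0,0,0],[0,0,0.01],-1],[[0,0,0],[0,0,0.02],-1],[[0,0,0],[0,0,0.03],-1],[[0,0,0],[0,0,0.04],-1],[[0,0,0],[0,0,0.05],-1],[[0,0,0],[0,0,0.06],-1],[[0,0,0],[0,0,0.06],-1]]'
python3 -c "
from h import *
print(observe()['ft_torque'])"
```

```text
clock: 15.65
tcp_pos: [0.4698, 0.2782, 0.0449]
eef_rot: [3.028, 0.837, 0.0]
force: [-0.9, 0.6, -2.4]
gripper_width: 0.0236
finger_force: 60.0
[-0.08554338  0.25525671 -0.03781254]
```

```bash
python3 -m creep '[[[0,0,0],[0,0,0.01],-1],[[0,0,0],[0,0,0.02],-1],[[0,0,0],[0,0,0.03],-1],[[0,0,0],[0,0,0.04],-1],[[0,0,0],[0,0,0.04],-1],[[0,0,0],[0,0,0.04],-1]]'
python3 -c "
from h import *
print(observe()['ft_torque'])"
```

```text
clock: 16.15
tcp_pos: [0.4699, 0.2783, 0.0446]
eef_rot: [3.028, 0.837, 0.001]
force: [-1.6, -0.8, 3.4]
gripper_width: 0.0236
finger_force: 60.0
[-0.35450783  0.71996603 -0.0177992 ]
```

Contact felt (about 6 N). Open a little, then fully retreat upward.

```bash
python3 -m creep '[[[0,0,0],[0,0,0],-0.45],[[0,0,0],[0,0,0],-0.4],[[0,0,0],[0,0,0],-0.3],[[0,0,0],[0,0,0],-0.1],[[0,0,0],[0,0,0],0.2],[[0,0,0],[0,0,0],0.3],[[0,0,0],[0,0,0],0.3],[[0,0,0],[0,0,0],0.3],[[0,0,0],[0,0,0],0.3],[[0,0,0],[0,0,0],0.3]]' 5
python3 -m creep '[[[0,0,0],[0,0,-0.5],0.3],[[0,0,0],[0,0,-1.3],0.3],[[0,0,0],[0,0,-2.3],0.3],[[0,0,0],[0,0,-3.5],0.3],[[0,0,0],[-1,0,-4.5],0.3],[[0,0,0],[-1.5,0,-5],0.3],[[0,0,0],[-1.5,0,-5],0.3],[[0,0,0],[-1.5,0,-5],0.3],[[0,0,0],[-1.5,0,-5],0.3],[[0,0,0],[-1.5,0,-5],0.3]]'
python3 - <<'E'
from h import *
o=observe();print(o['tcp_pos'],o['force'])
s=shot('side','side8');c=shot('scene','scene8')
x=np.array([.859,.512,0]);h=np.array([.4699,.2783,.015])+.0725*x
print('card top/bottom exp',[np.round(proj(c,h+a*x+[0,0,z]),1).tolist() for a in(.064,.164) for z in(.079,.004)])
cv2.imwrite('pics/f8.png',np.hstack([cv2.resize(s['img'][110:200,210:330],(400,300),interpolation=2),cv2.resize(c['img'][200:340,340:510],(400,330),interpolation=2)[:300]])[:,:,::-1])
E
```

```text
clock: 16.98
tcp_pos: [0.4698, 0.2783, 0.044]
eef_rot: [-3.028, -0.837, -0.0]
force: [-0.4, -0.3, -0.0]
gripper_width: 0.0607
finger_force: 0.0
clock: 17.82
tcp_pos: [0.4373, 0.2589, 0.1675]
eef_rot: [3.028, 0.837, -0.004]
force: [0.2, -0.1, 1.0]
gripper_width: 0.0613
finger_force: 0.0
[0.4373251  0.25891203 0.16745815] [ 0.2169202  -0.07096484  0.95351008]
card top/bottom exp [[441.4, 260.4], [431.9, 284.0], [472.3, 296.4], [460.2, 320.0]]
```

View pics/f8.png

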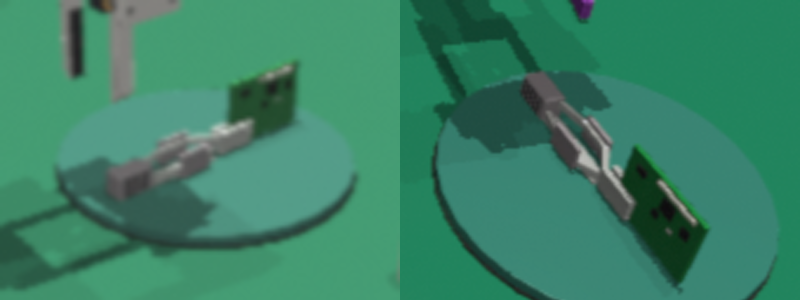

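The tweezers lie flat on the plate with their jaws on the upright card, and the whole card is over the plate (far lower corner at scene (459,322), expected (460,320)).

```bash
python3 -c "
from rig import sign_off
print(sign_off())"
```

```text
the job is handed in; nothing more can be done
None
```

I handed the job in at about 18 s of the 64 s. The last pictures show the tweezers lying flat on the plate, gripping the upright card with all of it over the plate; the sign-off gave no verdict, so I can't confirm it passed.

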